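Tuck the drip strip under the lapped cover and hold it down

TASK

Take the L-shaped metal strip by its upright flange and slide the free edge of its flat blade under the lip of the hinged cover on the white deck, without lifting the cover, until the edge is home against the stop rib under the cover, with the strip square to the cover and its ends in line with the cover's ends. Finish still holding the strip there, pressed flat on the deck with a light push of about 10 N, as if it were about to be screwed down: do not let go. Leave the amber bottle, the tin and the fittings box alone.

Things in the scene. Friction and masses are not known exactly. Their poses are not given: they have to be found in the camera images.
- strip_grip (a point): Middle of the upright flange of the loose L-shaped aluminium strip (about 0.15 kg, flat on the worktop at first), 19 mm above its underside. Flange: 10 mm thick (x), 110 mm long (y), top 38 mm above the underside; pinch it here across its thickness. The flat blade (4 mm thick, 110 mm wide) runs from its foot in +x to a free edge 75 mm from here. z up.
- strip_edge (a point): Middle of the free (leading) edge of the strip's blade, at its underside, 75 mm in x and -19 mm in z from strip_grip, same axes.
- deck: Fixed white deck, 176 x 160 mm, top face 12 mm above the worktop. Origin at worktop level below the middle of the cover's lip; x points in under the cover, y along the lip. Open apron (strip lies here): x -82 to 0 mm; cover: x 0 to 84, y -55 to 55. Stop rib, 7 mm high, 150 long in y, face at x = +26: the strip's free edge goes there, the flange's middle then being at x = -49.
- cover (a joint): Angle of the thin dark steel cover, rad: 0 closed (level, on its own stop), growing as its lip rises; hinge along y at deck x = +84 mm, 24 mm above the worktop. Closed, the 4 mm thick cover leaves a slot 10 mm high between deck top and lip. It is light (60 g) and swings up at a touch from below.
- bottle_amber: Bystander: amber bottle with a screw cap, 56 mm wide, 105 mm tall; origin under its middle.
- tin: Bystander: round white tin, 54 mm wide, 26 mm tall; origin under its middle.
- fittings_box: Bystander: small clear box, 44 x 60 x 23 mm; origin under its middle.

How it is judged:
On the way:
1. the strip's free edge is in the slot, at least 6 mm past the lip, low, with the cover down (x of strip_edge in the frame of deck between 0.006 and 0.032 m and y of strip_edge in the frame of deck between -0.025 and 0.025 m and z of strip_edge in the frame of deck between 0.009 and 0.021 m and value of joint cover below 0.08 rad), for 0.1 s.
At the end, for the whole second after the job is handed in: Strip still held, flat on the deck (2.5 mm, 0.05 rad) and pressed on it with 4 to 35 N for the last second; free edge under the cover within 8 mm of the stop rib, ends within 8 mm of the cover's ends, square within 0.08 rad, cover closed (under 0.03 rad) (x of strip_edge in the frame of deck between 0.018 and 0.029 m and y of strip_edge in the frame of deck between -0.008 and 0.008 m and z of strip_edge in the frame of deck between 0.0095 and 0.015 m and z of strip_grip in the frame of deck below 0.0335 m and angle between the x axis of strip_edge and the x axis of deck, either way round below 0.08 rad and angle between the z axis of strip_edge and the z axis of deck, either way round below 0.05 rad and value of joint cover below 0.03 rad and contact force between strip and deck between 4 and 35 N and contact force between the fingers and strip above 2 N and linear speed of strip below 0.02 m/s); the arm keeps its last pose, push and grip.
It fails at once if the cover is lifted (its lip rises by more than about 7 mm) (value of joint cover above 0.085 rad).
It fails at once if the amber bottle, the tin or the fittings box is displaced by more than 20 mm (distance of any of bottle_amber, tin, fittings_box from where it was at the start of the episode above 0.02 m).
It also fails if it takes over 38 s, if anything falls off the work surface, if the arm or the gripper's body presses on something with over 40 N, if the wrist force passes 120 N, or if a joint passes its speed limit or range.

ROBOT

A 7-joint arm with a two-finger parallel gripper is mounted at the origin on the work surface; the furniture and walls round the work are solid. World frame = base frame: x ahead of the robot, y to its left, z up, the work surface at z = 0. Lengths are in m, angles in rad, forces in N, time in s.
With the tool pointing down it reaches from about 0.35 to 0.9 m from the base axis. Payload 8.1 kg.
Tool frame: the origin (TCP) lies midway between the tips of the shut fingers; the grasp point (between the pads) lies 19 mm behind it; x points along the fingers, z is the direction in which the jaws open and shut, and the axes are right-handed (so a half turn about x gives the same grasp; the last joint's range is limited). The gripper opens to 92 mm and grips with 3 to 60 N. Pads are 19 mm wide; open, the fingers measure 130 mm over their backs; the gripper's body (75 mm by 190 mm) begins 47 mm behind the grasp point.
Start: joints at [1.117, 0.434, 0.025, 1.573, -0.012, 1.134, -0.075], TCP at [0.215, -0.587, 0.227] pointing down, gripper open.
Joint ranges: [-2.62, 2.62], [-0.44, 2.09], [-1.27, 1.32], [0.08, 2.57], [-1.32, 4.46], [0.12, 2], [-2.74, 2.74]. Speed limits (rad/s): [2.22, 2.22, 3.01, 3.01, 3.14, 3.14, 3.14].

INTERFACE

Orientations are given as a rotation vector (axis times angle).
In Python, from cell import arm gives the robot as it stands. The module is installed in compiled form; this text tells all that it offers.
- The arm moves only by the tool move_arm, never from a script. Its argument "steps" is text: rows parted by semicolons, each of 5 numbers parted by spaces: the shift along the tool's x, y, z in m, then the turn about the tool's x in rad, then the closure in counts, from 0 (fully open) to 255 (shut). A call has 1 to 10 rows; each row is the pose to reach, as a shift and turn from the pose commanded when the call began, along the tool's axes at that moment; what a row does not reach only later rows make up. A row lasts 1/12 s, in which the tool goes at most 41.7 mm and 7.16 degrees, less where a joint would pass 70% of its speed; a pose out of reach is approached as far as the arm can. A call with a gripper value outside its range is refused whole. The fingers move at their own pace and stop on an object; "squeeze" is the grip in N (left out, the last holds). Time passes only in rows, so rows that repeat a pose let the fingers close. It gives the time, the measured TCP pose, the force and the opening at its end, in the units of the state.
- arm.observe(): the state, without advancing time (a new reading comes with each control period).
- arm.get_image(name): name is "scene" or "top" or "wrist"; returns a dict with "img" (480x640x3 uint8, blue, green, red), "z_map" (480x640 float32, m along the optical axis (not along the pixel's ray), 0 where there is no reading), "vfov" (degrees; the focal length in pixels is half the picture's height over the tangent of half this angle, whatever the lens; pixels are square), "cx", "cy" (the principal point, pixels), "extrinsics" (4x4, takes a point from camera to world coordinates). Camera axes: x right, y up, looking along -z (the intrinsics and any distortion apply to the point x, -y, -z); pixel columns grow to the right and rows downward; lengths in m; the calibration is good to about 2 mm. The wrist camera is an equidistant fisheye: a pixel r from the principal point sees the ray r / f radians off the axis. A picture is of the moment at which its call begins.
- arm.sign_off(): hands the job in, once; it reports no verdict.
The state is a dict: "clock": time; "joints": joint angles; "dq": joint speeds; "joint_efforts": joint torques, N m; "position": TCP position; "ee_rot": TCP orientation; "force": force on the tool from outside, world axes, zero at the start; "ft_torque": the same for the moment, N m; "width": opening from 0.0 (shut) to 1.0 (fully open).
Only numpy, scipy, OpenCV 4.12 (cv2) and the standard library are available. Lean on these libraries where they do the work, as an engineer would, in place of code of your own. Each camera call takes 0.05 s, during which the arm holds its last target.

## Working session

There is one attempt and no reset: what is moved stays moved. The work goes in short steps, Python scripts to look and compute and a tool call to move; the robot and the scene stay as the last step left them, time stands still between calls to the robot, and variables do not carry over. Pictures are saved under pics/ and viewed, and the job is handed in when it is done.

Besides the shell and the picture viewer there is one more tool, called as a command line: name --argument value ..., lists and objects as JSON in quotes. move_arm: Moves the arm, as the interface text tells. Its arguments: {"type":"object","properties":{"steps":{"type":"string"},"squeeze":{"type":"number"}},"required":["steps"]}

```bash
mkdir -p pics
cat > h.py <<'E'
import numpy as np, cv2
from cell import arm
def cam(n):
    return arm.get_image(n)
def f_of(d): return d["img"].shape[0]/2/np.tan(np.radians(d["vfov"])/2)
def ray(d,u,v,fish=False):
    f=f_of(d); x=(u-d["cx"])/f; y=(v-d["cy"])/f
    if fish:
        r=np.hypot(x,y); s=np.sin(r)/r if r>1e-9 else 1
        c=np.array([x*s,-y*s,-np.cos(r)])
    else: c=np.array([x,-y,-1.0])
    E=np.array(d["extrinsics"]); return E[:3,3],E[:3,:3]@c
def onplane(d,u,v,z,fish=False):
    o,r=ray(d,u,v,fish); t=(z-o[2])/r[2]; return o+t*r
def zpt(d,u,v):
    o,r=ray(d,u,v); z=d["z_map"][int(round(v)),int(round(u))]; return o+r*z
E
python3 - <<'E'
from h import *
import pickle
s=arm.observe(); print(s)
for n in ["scene","top","wrist"]:
    d=cam(n); cv2.imwrite(f"pics/{n}0.png",d["img"]); pickle.dump(d,open(f"{n}0.pkl","wb"))
    print(n,d["vfov"],d["cx"],d["cy"],np.round(d["extrinsics"],3).tolist())
E
```

```text
{'clock': 0.0, 'joints': array([ 1.1174173 ,  0.43523089,  0.02498113,  1.57412651, -0.01154701,
        1.13397562, -0.07511139]), 'dq': array([-0.0011524 ,  0.0009602 ,  0.00120432, -0.00112345,  0.00063276,
       -0.00111799,  0.00070778]), 'joint_efforts': array([ 5.69893837e-04, -6.67838860e+01,  9.85093117e-01, -3.14455998e+01,
       -6.07313938e-02,  4.30686632e-02,  2.27439900e-04]), 'position': array([ 0.21451402, -0.58648073,  0.22592879]), 'ee_rot': array([ 0.94789862,  1.35639776, -0.94666326]), 'force': array([-0.06636975, -0.0232443 ,  0.10577536]), 'ft_torque': array([ 0.0859087 , -0.00827384, -0.06904075]), 'width': 0.9995729283868379}
scene 47.391018891060654 312.59717434454467 231.48808614914861 [[0.523, -0.71, 0.471, 0.922], [0.852, 0.426, -0.304, -0.018], [0.015, 0.561, 0.828, 0.947], [0.0, 0.0, 0.0, 1.0]]
top 48.79176495674261 315.48193407448434 246.150779067514 [[0.003, 0.999, -0.053, 0.369], [-0.999, 0.005, 0.032, 0.33], [0.032, 0.053, 0.998, 1.165], [0.0, 0.0, 0.0, 1.0]]
wrist 65.70646984690485 321.61107436807055 239.7971420585752 [[0.345, 0.896, 0.278, 0.29], [-0.939, 0.33, 0.1, -0.56], [-0.002, -0.296, 0.955, 0.384], [0.0, 0.0, 0.0, 1.0]]
```

View pics/scene0.png

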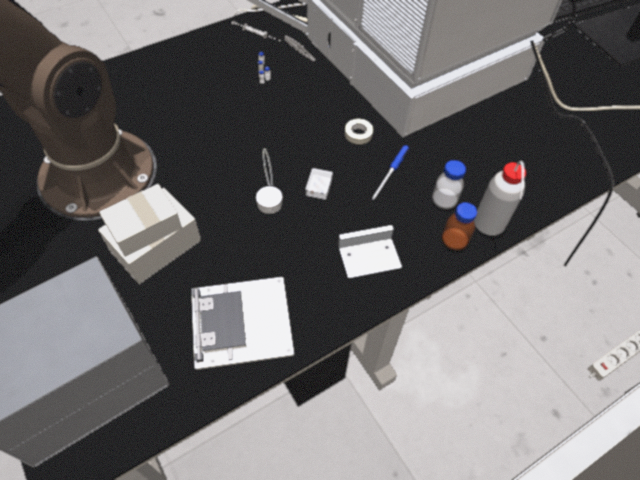

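View pics/top0.png

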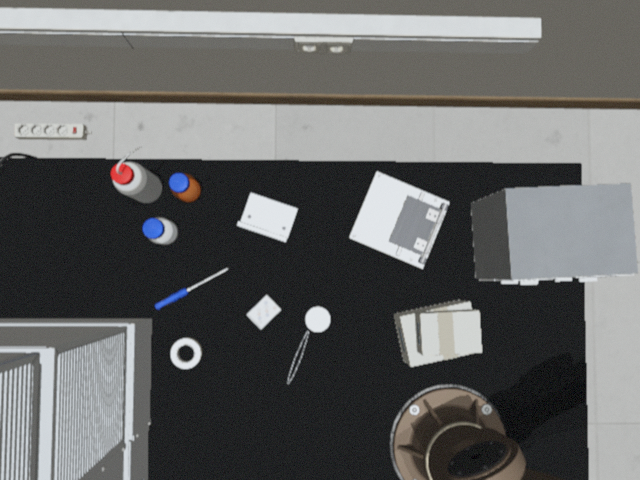

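View pics/wrist0.png

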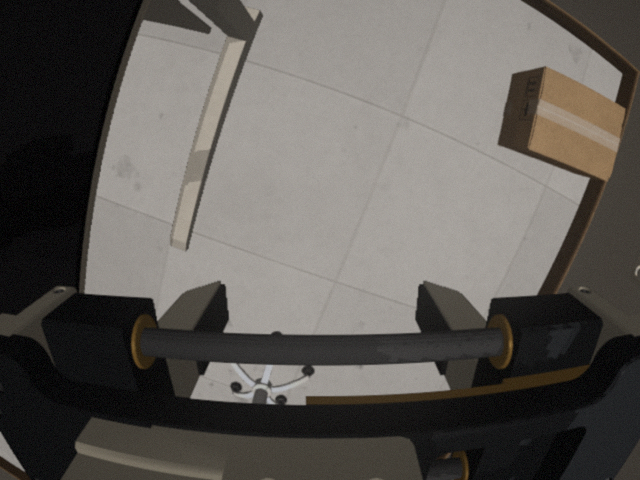

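Top view: strip around (268,217) with its flange along the lower edge; deck around (400,220) with its cover to the right; amber bottle at (185,187), tin (317,319), fittings box (264,312). A tall grey box stands at (555,230), between the arm and the work.

Run:
```python
from h import *
import pickle
d=pickle.load(open("top0.pkl","rb"))
img=d["img"]
crop=img[160:280,225:465]; cv2.imwrite("pics/topcrop.png",cv2.resize(crop,None,fx=3.3,fy=3.3,interpolation=cv2.INTER_CUBIC))
s=pickle.load(open("scene0.pkl","rb"))
c=s["img"][215:375,180:415]; cv2.imwrite("pics/scenecrop.png",cv2.resize(c,None,fx=3.3,fy=3.3,interpolation=cv2.INTER_CUBIC))
# world map from z_map
def cloud(d):
    f=f_of(d); v,u=np.mgrid[0:480,0:640]; z=d["z_map"]
    P=np.stack([(u-d["cx"])/f*z,-(v-d["cy"])/f*z,-z],-1)
    E=np.array(d["extrinsics"]); return P@E[:3,:3].T+E[:3,3]
P=cloud(d)
for n,(u,v) in dict(table=(340,200),grey=(570,230),greyL=(515,200),small=(445,330),deck=(380,210),cover=(408,215),strip=(268,215),bottle=(179,183),tin=(317,319),fb=(264,312),spray=(121,174)).items(): print(n,np.round(P[v,u],3))
P2=cloud(s)
for n,(u,v) in dict(deck=(265,320),cover=(222,320),blade=(368,262),flange=(366,237),grey=(60,310),greyR=(110,280),carton=(150,220)).items(): print(n,np.round(P2[v,u],3))
```

```text
table [ 0.534  0.238 -0.001]
grey [ 0.453 -0.176  0.198]
greyL [ 0.508 -0.072  0.2  ]
small [0.26  0.041 0.128]
deck [0.51  0.151 0.014]
cover [0.498 0.092 0.027]
strip [0.499 0.397 0.003]
bottle [0.55  0.569 0.107]
tin [0.273 0.289 0.023]
fb [0.288 0.403 0.023]
spray [0.555 0.661 0.175]
deck [0.514 0.145 0.013]
cover [0.479 0.076 0.025]
blade [0.505 0.386 0.002]
flange [0.465 0.405 0.026]
grey [ 0.424 -0.141  0.201]
greyR [ 0.379 -0.063  0.15 ]
carton [0.284 0.041 0.131]
```

View pics/topcrop.png

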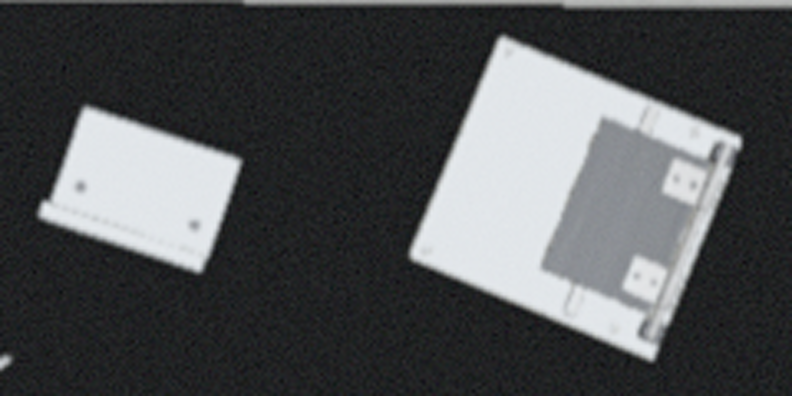

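View pics/scenecrop.png

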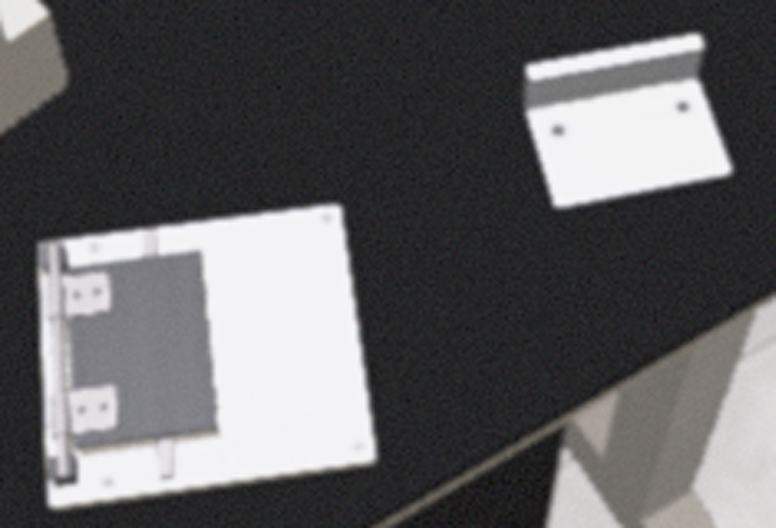

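Run:
```python
from h import *
import pickle
from scipy.spatial.transform import Rotation as R
d=pickle.load(open("top0.pkl","rb")); s=pickle.load(open("scene0.pkl","rb"))
def quad(d,box):
    u0,v0,u1,v1=box; g=cv2.resize(cv2.cvtColor(d["img"][v0:v1,u0:u1],cv2.COLOR_BGR2GRAY),None,fx=4,fy=4,interpolation=cv2.INTER_CUBIC)
    m=(g>120).astype(np.uint8)
    m=cv2.morphologyEx(m,cv2.MORPH_CLOSE,np.ones((9,9)))
    c=max(cv2.findContours(m,cv2.RETR_EXTERNAL,cv2.CHAIN_APPROX_NONE)[0],key=cv2.contourArea)
    p=cv2.approxPolyDP(c,12,True)[:,0]
    return (p+0.5)/4-0.5+[u0,v0]
q=quad(d,(225,175,310,255)); print("strip top",q.round(1).tolist())
q2=quad(d,(335,165,465,280)); print("deck top",q2.round(1).tolist())
for u,v in q2: print(onplane(d,u,v,0.012).round(4))
for u,v in q: print("strip z4",onplane(d,u,v,0.004).round(4),"z38",onplane(d,u,v,0.038).round(4))
# scene
qs=quad(s,(330,215,415,285)); print("strip scene",qs.round(1).tolist())
for u,v in qs: print("strip z4",onplane(s,u,v,0.004).round(4),"z38",onplane(s,u,v,0.038).round(4))
qs=quad(s,(186,265,305,375)); print("deck scene",qs.round(1).tolist())
for u,v in qs: print(onplane(s,u,v,0.012).round(4))
o=arm.observe(); print(R.from_rotvec(o["ee_rot"]).as_matrix().round(3))
```

```text
strip top [[250.1, 192.1], [236.6, 225.4], [285.4, 241.9], [297.4, 208.1]]
deck top [[376.4, 170.6], [348.9, 237.4], [422.1, 268.9], [449.1, 201.6]]
[0.5979 0.1587 0.012 ]
[0.4498 0.2196 0.012 ]
[0.3814 0.0585 0.012 ]
[ 0.5303 -0.0027  0.012 ]
strip z4 [0.549  0.4368 0.004 ] z38 [0.5438 0.4337 0.038 ]
strip z4 [0.4754 0.4656 0.004 ] z38 [0.4723 0.4616 0.038 ]
strip z4 [0.4397 0.3586 0.004 ] z38 [0.4376 0.3577 0.038 ]
strip z4 [0.5144 0.3326 0.004 ] z38 [0.5101 0.3325 0.038 ]
strip scene [[391.9, 225.1], [339.1, 234.4], [338.9, 249.6], [347.6, 277.1], [400.9, 267.1], [389.6, 237.1], [360.1, 241.6], [361.9, 236.1], [391.1, 230.6]]
strip z4 [0.4575 0.4794 0.004 ] z38 [0.4743 0.4614 0.038 ]
strip z4 [0.4199 0.3713 0.004 ] z38 [0.438  0.3573 0.038 ]
strip z4 [0.451  0.3504 0.004 ] z38 [0.468  0.3371 0.038 ]
strip z4 [0.5136 0.3302 0.004 ] z38 [0.5283 0.3177 0.038 ]
strip z4 [0.5496 0.4342 0.004 ] z38 [0.563  0.4179 0.038 ]
strip z4 [0.4796 0.4574 0.004 ] z38 [0.4956 0.4402 0.038 ]
strip z4 [0.4573 0.3986 0.004 ] z38 [0.474  0.3836 0.038 ]
strip z4 [0.4479 0.4094 0.004 ] z38 [0.465 0.394 0.038]
strip z4 [0.468  0.4697 0.004 ] z38 [0.4844 0.4521 0.038 ]
deck scene [[282.6, 276.9], [191.4, 288.9], [194.4, 367.9], [293.4, 353.9]]
[0.451  0.2187 0.012 ]
[0.3835 0.0557 0.012 ]
[ 0.5298 -0.0052  0.012 ]
[0.5979 0.1568 0.012 ]
[[-0.     0.939  0.344]
 [ 0.001  0.344 -0.939]
 [-1.    -0.    -0.001]]
```

move_arm --steps "-0.04 0 0 0 100; -0.08 0 0 0 100; -0.104 0.03 -0.03 -0.05 100; -0.104 0.06 -0.06 -0.1 100; -0.104 0.09 -0.09 -0.15 100; -0.104 0.12 -0.12 -0.2 100; -0.104 0.15 -0.15 -0.25 100; -0.104 0.18 -0.18 -0.3 100; -0.104 0.21 -0.21 -0.35 100; -0.104 0.24 -0.24 -0.4 100" --squeeze 40

```text
clock: 0.98
position: [0.353, -0.2876, 0.3307]
ee_rot: [0.639, 1.475, -0.639]
force: [1.6, -0.4, -0.2]
width: 0.606
```

move_arm --steps "0 0.326 -0.259 -0.05 100; 0 0.326 -0.259 -0.1 100; 0 0.326 -0.259 -0.15 100; 0 0.326 -0.259 -0.2 100; 0 0.326 -0.259 -0.25 100; 0 0.326 -0.259 -0.3 100; 0 0.326 -0.259 -0.35 100; 0 0.326 -0.259 -0.4 100; 0 0.326 -0.259 -0.45 100; 0 0.326 -0.259 -0.494 100"

```text
clock: 1.82
position: [0.4142, 0.1241, 0.3309]
ee_rot: [0.254, 1.555, -0.254]
force: [1.3, -1.1, -0.6]
width: 0.604
```

move_arm --steps "0 0.274 -0.049 0 100; 0 0.274 -0.049 0 100; 0.2 0.274 -0.049 0 100; 0.2 0.274 -0.049 0 100; 0.2 0.274 -0.049 0 100; 0.2 0.274 -0.049 0 100; 0.2 0.274 -0.049 0 100; 0.2 0.274 -0.049 0 100; 0.2 0.274 -0.049 0 100; 0.2 0.274 -0.049 0 100"

```text
clock: 2.65
position: [0.4532, 0.3999, 0.1256]
ee_rot: [0.251, 1.562, -0.255]
force: [-1.1, -0.1, -0.7]
width: 0.607
```

Run:
```python
from h import *
import pickle
from scipy.spatial.transform import Rotation as R
o=arm.observe(); print(o["clock"],o["position"],o["force"],o["joints"].round(2)); print(R.from_rotvec(o["ee_rot"]).as_matrix().round(4))
for n in ["wrist","scene"]:
    d=cam(n); cv2.imwrite(f"pics/{n}1.png",d["img"]); pickle.dump(d,open(f"{n}1.pkl","wb"))
```

```text
2.65 [0.45316956 0.39990845 0.1255634 ] [-1.13688924 -0.07704813 -0.69573299] [-0.35  0.6  -0.69  1.69  0.44  1.01 -1.51]
[[-0.0061  0.3166  0.9485]
 [-0.0018  0.9486 -0.3166]
 [-1.     -0.0037 -0.0052]]
```

View pics/wrist1.png

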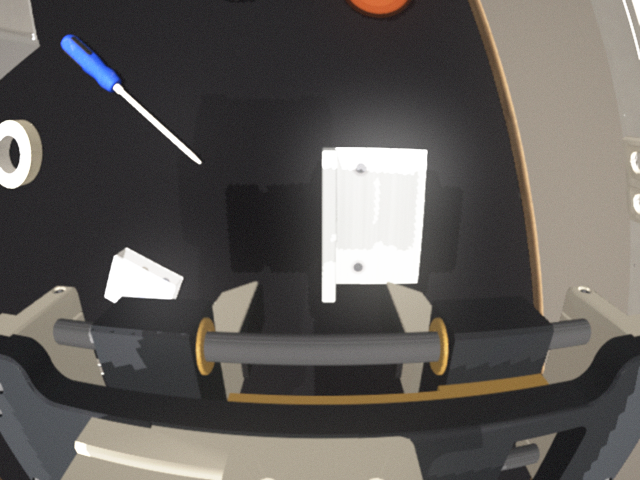

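View pics/scene1.png

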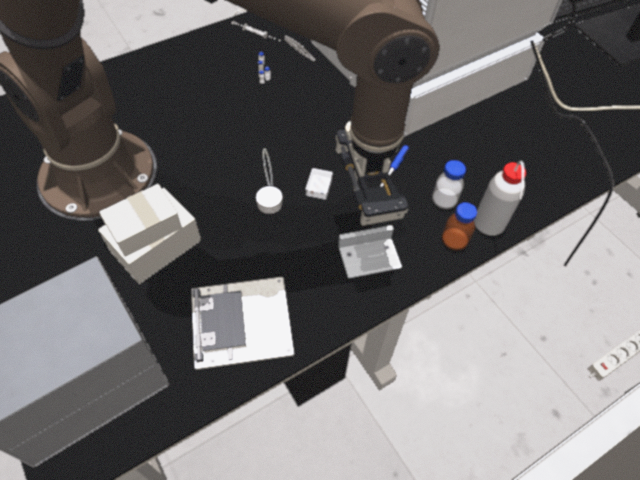

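Run:
```python
from h import *
import pickle
d=pickle.load(open("wrist1.pkl","rb"))
print(np.round(d["extrinsics"],3))
for u,v,z in [(322,149,.038),(334,149,.038),(335,300,.038),(322,300,.038),(427,150,.004),(419,283,.004)]:
    print(u,v,onplane(d,u,v,z,True).round(4))
g=cv2.cvtColor(d["img"],cv2.COLOR_BGR2GRAY)
for v in (180,220,260,290): print(v,g[v,315:345].tolist())
```

```text
[[ 0.949  0.299  0.099  0.48 ]
 [-0.315  0.906  0.281  0.476]
 [-0.006 -0.298  0.954  0.283]
 [ 0.     0.     0.     1.   ]]
322 149 [0.4743 0.4623 0.038 ]
334 149 [0.4818 0.4598 0.038 ]
335 300 [0.4492 0.3563 0.038 ]
322 300 [0.4402 0.3593 0.038 ]
427 150 [0.55   0.4362 0.004 ]
419 283 [0.5166 0.3317 0.004 ]
180 [65, 63, 73, 72, 68, 70, 107, 194, 235, 243, 244, 244, 245, 244, 244, 244, 245, 244, 245, 244, 237, 232, 242, 246, 245, 244, 243, 241, 244, 244]
220 [60, 59, 59, 64, 62, 62, 109, 198, 234, 240, 245, 243, 243, 244, 243, 243, 243, 244, 244, 241, 231, 225, 233, 241, 241, 240, 240, 241, 240, 240]
260 [59, 58, 63, 64, 61, 61, 109, 200, 234, 241, 243, 243, 243, 241, 243, 245, 246, 243, 240, 235, 237, 251, 254, 254, 254, 254, 254, 254, 254, 254]
290 [54, 52, 58, 56, 58, 55, 128, 240, 253, 254, 254, 254, 254, 253, 253, 253, 254, 254, 255, 254, 200, 103, 64, 62, 68, 69, 67, 68, 67, 68]
```

Wrist view: the flange (u 322–335, v 149–300) runs upright between the fingers. Its measured middle (0.461, 0.409) agrees with the other views to about 1–2 mm, so I go down.

move_arm --steps "0.04 0 0 0 100; 0.08 0 0 0 100; 0.1 0 0 0 100; 0.11 0 0 0 100; 0.118 0 0 0 100; 0.122 0 0 0 100; 0.122 0 0 0 100; 0.122 0 0 0 100"

```text
clock: 3.42
position: [0.4566, 0.398, 0.0102]
ee_rot: [0.257, 1.554, -0.255]
force: [-0.7, 0.2, -0.7]
width: 0.608
```

move_arm --steps "0.002 0.011 0.001 0 100; 0.002 0.011 0.001 0 100; 0.002 0.011 0.001 0 140; 0.002 0.011 0.001 0 255; 0.002 0.011 0.001 0 255; 0.002 0.011 0.001 0 255; 0.002 0.011 0.001 0 255; 0.002 0.011 0.001 0 255" --squeeze 40

```text
clock: 4.08
position: [0.4603, 0.4073, 0.0068]
ee_rot: [0.256, 1.556, -0.256]
force: [-0.0, -0.0, -0.4]
width: 0.221
```

move_arm --steps "0.002 0 0 0 255; 0.002 0 0 0 255; 0 0 0 0 255; 0 0 0 0 255; 0 0 0 0 255; 0 0 0 0 255" --squeeze 45

```text
clock: 4.58
position: [0.4603, 0.4074, 0.0067]
ee_rot: [0.256, 1.556, -0.256]
force: [0.1, -0.5, -1.8]
width: 0.106
```

Run:
```python
from h import *
o=arm.observe(); print(o)
```

```text
{'clock': 4.5833, 'joints': array([-0.41804788,  0.75084472, -0.59649569,  1.7616854 ,  0.56032071,
        0.80544779, -1.61499318]), 'dq': array([ 0.00090754, -0.00148764, -0.00015966, -0.00138692, -0.00104918,
        0.00033734, -0.00031539]), 'joint_efforts': array([-5.65604802e-03, -7.48931909e+01, -1.24815193e+01, -2.16711509e+01,
       -1.21914989e-03, -7.96196423e-02,  2.71089324e-03]), 'position': array([0.46027625, 0.4074486 , 0.00666302]), 'ee_rot': array([ 0.25577783,  1.55569178, -0.25600792]), 'force': array([ 0.06045755, -0.51416574, -1.78064732]), 'ft_torque': array([-0.04368051, -0.03365817, -0.00209712]), 'width': 0.10589249123491722}
```

move_arm --steps "-0.03 0 0 0 255; -0.07 0 0 0 255; -0.07 -0.03 0.025 0.1 255; -0.07 -0.06 0.05 0.2 255; -0.07 -0.09 0.075 0.3 255; -0.07 -0.12 0.1 0.4 255; -0.07 -0.15 0.125 0.5 255; -0.07 -0.16 0.133 0.6 255; -0.07 -0.16 0.133 0.7 255; -0.07 -0.16 0.133 0.7 255"

```text
clock: 5.42
position: [0.5356, 0.2117, 0.0768]
ee_rot: [0.805, 1.416, -0.805]
force: [-0.0, 0.7, -1.4]
width: 0.107
```

```bash
cat > st.py <<'E'
from h import *
from scipy.spatial.transform import Rotation as R
o=arm.observe(); M=R.from_rotvec(o["ee_rot"]).as_matrix()
print(o["clock"],o["position"].round(4),"F",o["force"].round(2),"T",o["ft_torque"].round(2),"w",round(o["width"]*92,2)); print("j",o["joints"].round(3),"yaw",np.degrees(np.arctan2(M[1,2],M[0,2])).round(2),"xaxis",M[:,0].round(4),"zz",M[2,1:].round(4))
E
python3 st.py
```

```text
5.4167 [0.5356 0.2117 0.0768] F [-0.05  0.68 -1.36] T [ 0.04 -0.02 -0.  ] w 9.83
j [-0.128  0.573 -0.485  1.826  0.351  0.829 -1.822] yaw -59.22 xaxis [ 3.e-04 -6.e-04 -1.e+00] zz [-0.0001  0.0007]
```

move_arm --steps "0 0 0 0.1 255; 0 0 0 0.2 255; 0 0 0 0.3 255; 0 0 0 0.4 255; 0 0 0 0.5 255; 0 0 0 0.6 255; 0 0 0 0.6 255"

```text
clock: 6.0
position: [0.5344, 0.2147, 0.0768]
ee_rot: [1.249, 1.183, -1.249]
force: [-0.5, -0.4, -2.3]
width: 0.106
```

```bash
python3 st.py
```

```text
6.0 [0.5344 0.2147 0.0768] F [-0.55 -0.39 -2.29] T [ 0.04 -0.03  0.03] w 9.74
j [-0.239  0.547 -0.332  1.835  0.238  0.799 -2.318] yaw -93.13 xaxis [-1.e-04  4.e-04 -1.e+00] zz [-0.0002 -0.0004]
```

move_arm --steps "0 0 0 0.1 255; 0 0 0 0.2 255; 0 0 0 0.3 255; 0 0 0 0.341 255; 0 0 0 0.341 255"

```text
clock: 6.42
position: [0.5346, 0.2143, 0.0767]
ee_rot: [1.491, 0.998, -1.491]
force: [-0.7, 0.1, -1.3]
width: 0.106
```

```bash
python3 st.py
python3 - <<'E'
from h import *
import pickle
for n in ["wrist","scene","top"]:
    d=cam(n); cv2.imwrite(f"pics/{n}2.png",d["img"]); pickle.dump(d,open(f"{n}2.pkl","wb"))
    if n!="wrist":
        b=(160,240,340,390) if n=="scene" else (300,140,480,290)
        c=d["img"][b[1]:b[3],b[0]:b[2]]; cv2.imwrite(f"pics/{n}2c.png",cv2.resize(c,None,fx=4,fy=4,interpolation=cv2.INTER_CUBIC))
E
```

```text
6.4167 [0.5346 0.2143 0.0767] F [-0.75  0.13 -1.28] T [ 0.04  0.04 -0.02] w 9.78
j [-0.3    0.536 -0.244  1.84   0.175  0.786 -2.597] yaw -112.42 xaxis [-2.e-04  1.e-04 -1.e+00] zz [-0.0002  0.    ]
```

View pics/wrist2.png

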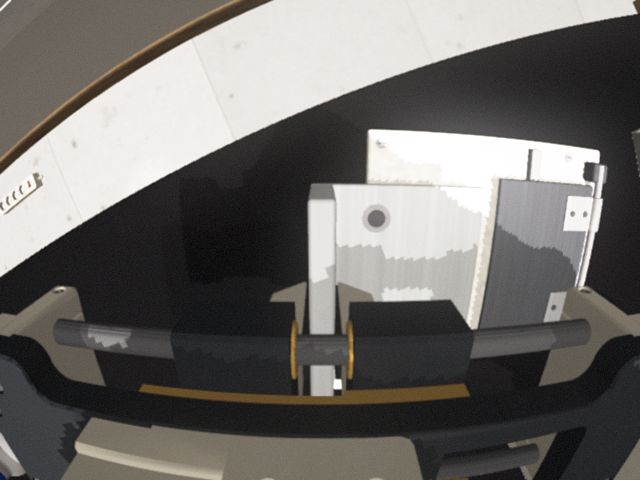

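View pics/scene2c.png

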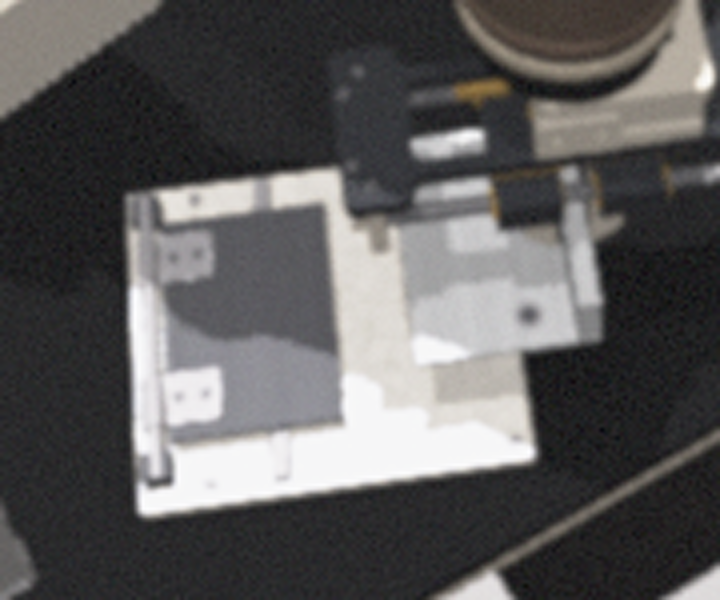

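View pics/top2c.png

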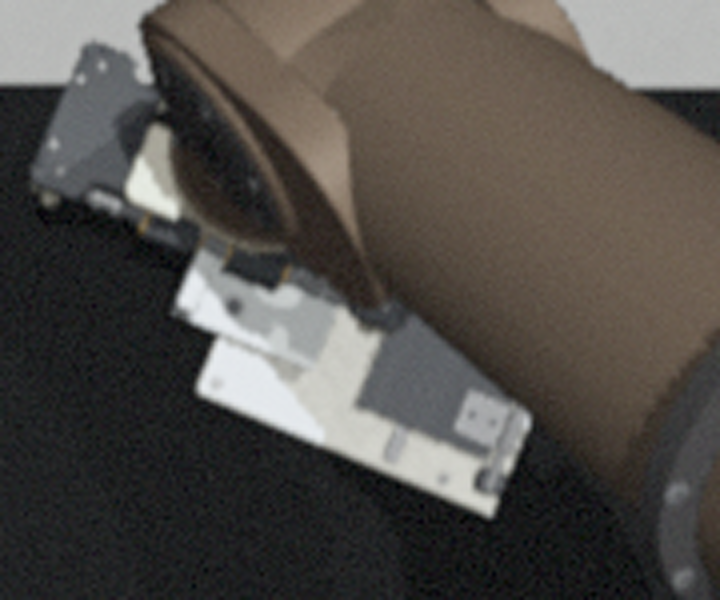

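Run:
```python
from h import *
import pickle
t=pickle.load(open("top0.pkl","rb"));s=pickle.load(open("scene0.pkl","rb"));w=pickle.load(open("wrist2.pkl","rb"))
def cover(d,b):
    u0,v0,u1,v1=b
    g=cv2.cvtColor(d["img"][v0:v1,u0:u1],cv2.COLOR_BGR2GRAY); g=cv2.resize(g,None,fx=4,fy=4,interpolation=cv2.INTER_CUBIC)
    m=((g>75)&(g<170)).astype(np.uint8); m=cv2.morphologyEx(m,cv2.MORPH_OPEN,np.ones((17,17)))
    c=max(cv2.findContours(m,cv2.RETR_EXTERNAL,cv2.CHAIN_APPROX_NONE)[0],key=cv2.contourArea)
    return (cv2.approxPolyDP(c,10,True)[:,0]+.5)/4-.5+[u0,v0]
o=np.array([0.4925,0.1130]); a=np.radians(-112.65); X=np.array([np.cos(a),np.sin(a)]); Y=np.array([-X[1],X[0]])
dk=lambda p:np.round([(p[:2]-o)@X*1000,(p[:2]-o)@Y*1000],1)
for n,d,b in (("top",t,(375,180,450,260)),("scene",s,(190,275,260,365))):
    for u,v in cover(d,b): print(n,u.round(1),v.round(1),dk(onplane(d,u,v,.026)))
for n,u,v,z in [("lip far",497,180,.026),("lip near",484,329,.026),("deck far apr",369,131,.012),("deck far cov",599,150,.012),("strip far edge corner",488,187,.0738),("strip edge low",479,299,.0738),("fl outer far",310,184,.1075),("fl inner far",335,184,.1075),("fl outer near",310,280,.1075)]:
    print(n,dk(onplane(w,u,v,z,True)))
print("tcp",dk(np.array([0.5346,0.2143])))
c=w["img"][120:340,290:620]; cv2.imwrite("pics/w2c.png",cv2.resize(c,None,fx=2.4,fy=2.4,interpolation=cv2.INTER_CUBIC))
```

```text
top 406.6 196.4 [-1.  50.1]
top 389.9 241.4 [  2.7 -55.1]
top 412.9 249.4 [ 55.5 -51.6]
top 416.9 236.9 [ 53.2 -23.1]
top 429.4 239.6 [ 80.7 -17.9]
top 434.6 222.1 [76.9 21.9]
top 424.9 217.4 [53.2 23.2]
top 428.1 204.1 [48.8 52.8]
scene 240.1 291.4 [  2.2 -51.8]
scene 212.6 294.4 [ 53.8 -53.1]
scene 213.1 307.6 [ 54.3 -25.4]
scene 199.1 310.6 [ 80.1 -23.1]
scene 201.4 331.9 [77.8 19.9]
scene 212.9 330.9 [57.3 21. ]
scene 215.4 336.1 [53.4 31.9]
scene 214.1 344.1 [56.5 46.8]
scene 199.6 346.1 [82.1 46.7]
scene 199.6 350.4 [82.4 54.7]
scene 244.6 345.9 [ 3.2 58.1]
lip far [-3.  54.7]
lip near [  4.3 -48.4]
deck far apr [-81.6  79.4]
deck far cov [92.1 81.3]
strip far edge corner [-31.9  57.1]
strip edge low [-28.5  -0.4]
fl outer far [-113.6   61.4]
fl inner far [-105.    61.5]
fl outer near [-113.7   25.7]
tcp [-109.7   -0.2]
```

View pics/w2c.png

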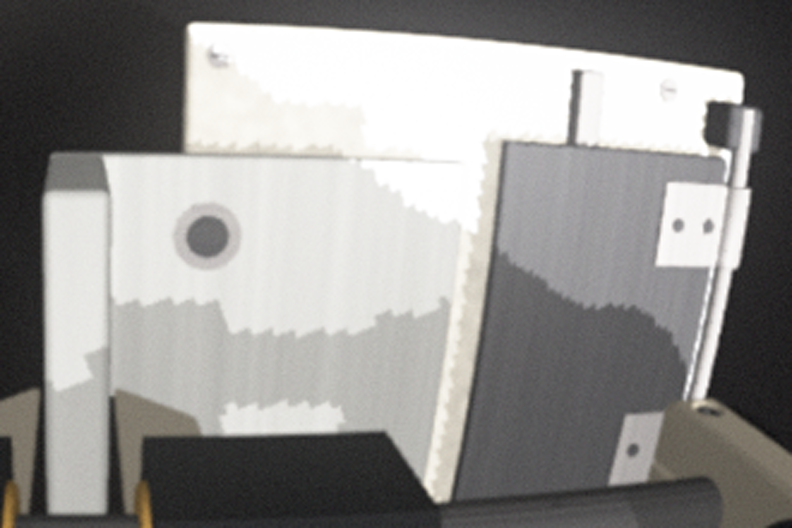

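Run:
```python
from h import *
import pickle
w=pickle.load(open("wrist2.pkl","rb"))
o=np.array([0.4925,0.1130]); a=np.radians(-112.65); X=np.array([np.cos(a),np.sin(a)]); Y=np.array([-X[1],X[0]])
dk=lambda p:np.round([(p[:2]-o)@X*1000,(p[:2]-o)@Y*1000],1)
for n,u,v,z in [("fl outer far",309,199,.108),("fl inner far",335,199,.108),("blade far",345,184.5,.074),("blade far mid",420,185,.074),("blade corner",488,187.5,.074),("cover far mid",560,181,.026)]:
    print(n,dk(onplane(w,u,v,z,True)))
```

```text
fl outer far [-113.9   56.3]
fl inner far [-104.9   56.3]
blade far [-99.4  56.2]
blade far mid [-65.8  56.8]
blade corner [-32.   56.9]
cover far mid [46.  57.1]
```

move_arm --steps "0.03 -0.001 0 0 255; 0.045 -0.001 0 0 255; 0.052 -0.001 0 0 255; 0.0557 -0.001 0 0 255; 0.0557 -0.001 0 0 255; 0.0557 -0.001 0 0 255"

```text
clock: 7.07
position: [0.5346, 0.214, 0.0216]
ee_rot: [1.495, 0.995, -1.494]
force: [1.5, -0.4, -1.5]
width: 0.103
```

```bash
python3 st.py
```

```text
7.0667 [0.5346 0.214  0.0216] F [ 1.5  -0.4  -1.55] T [ 0.12  0.02 -0.03] w 9.5
j [-0.318  0.612 -0.221  1.879  0.203  0.672 -2.625] yaw -112.66 xaxis [ 7.e-04  4.e-04 -1.e+00] zz [ 0.0005 -0.0007]
```

move_arm --steps "0 -0.001 0.008 0 255; 0 -0.001 0.016 0 255; 0 -0.001 0.022 0 255; 0 -0.001 0.028 0 255; 0 -0.001 0.031 0 255; 0 -0.001 0.031 0 255"

```text
clock: 7.57
position: [0.521, 0.1842, 0.0212]
ee_rot: [1.495, 0.994, -1.496]
force: [0.1, -0.0, -1.3]
width: 0.112
```

```bash
python3 st.py
python3 - <<'E'
from h import *
import pickle
for n in ["wrist","scene"]:
    d=cam(n); pickle.dump(d,open(f"{n}3.pkl","wb"))
    b=(180,250,320,370) if n=="scene" else (290,120,620,340)
    k=5 if n=="scene" else 2.4
    c=d["img"][b[1]:b[3],b[0]:b[2]]; cv2.imwrite(f"pics/{n}3c.png",cv2.resize(c,None,fx=k,fy=k,interpolation=cv2.INTER_CUBIC))
E
```

```text
7.5667 [0.521  0.1842 0.0212] F [ 0.09 -0.05 -1.32] T [0.06 0.04 0.03] w 10.28
j [-0.276  0.586 -0.222  1.936  0.206  0.641 -2.597] yaw -112.78 xaxis [-1.e-04 -7.e-04 -1.e+00] zz [0.0001 0.0007]
```

View pics/wrist3c.png

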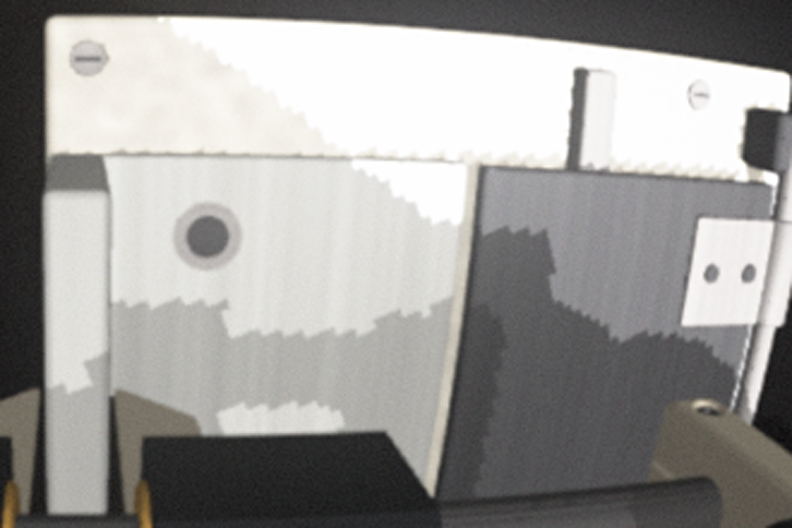

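View pics/scene3c.png

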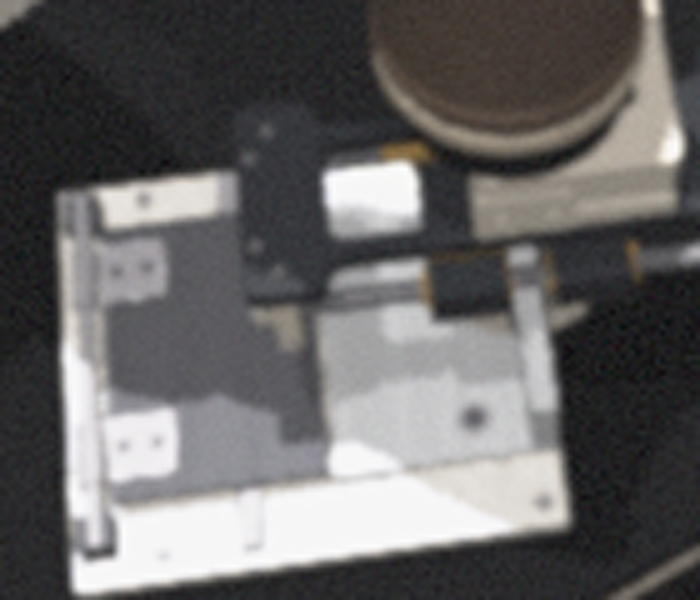

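Run:
```python
from h import *
import pickle
w=pickle.load(open("wrist3.pkl","rb"));s=pickle.load(open("scene3.pkl","rb"))
o=np.array([0.4925,0.1130]); a=np.radians(-112.65); X=np.array([np.cos(a),np.sin(a)]); Y=np.array([-X[1],X[0]])
dk=lambda p:np.round([(p[:2]-o)@X*1000,(p[:2]-o)@Y*1000],1)
W=lambda u,v,z:dk(onplane(w,290+u/2.4,120+v/2.4,z,True)); S=lambda u,v,z:dk(onplane(s,180+u/5,250+v/5,z))
print("blade corner",W(466,161,.0185),"lip corner",W(480,168,.026),"cover mid",W(620,175,.026), "edge low",W(435,470,.0185),"lip low",W(440,490,.026))
print("fl",W(45,190,.0525),W(108,190,.0525),"deck apr far",W(48,18,.012),"deck cov far",W(790,70,.012))
print("scene: blade corner",S(333,477,.0185),"cover corner",S(327,474,.026),"cover hinge-side",S(118,502,.026),"deck",S(570,525,.012),S(78,590,.012))
print(dk(np.array([.521,.1842])))
```

```text
blade corner [-0.7 55.6] lip corner [-1.1 55.6] cover mid [31.5 55.6] edge low [  1.7 -11.5] lip low [  0.1 -12.1]
fl [-80.7  55.3] [-71.6  55.3] deck apr far [-81.3  80. ] deck cov far [92.3 81.6]
scene: blade corner [-0.  54.6] cover corner [ 1.6 56.3] cover hinge-side [75.5 55.8] deck [-81.8  82.6] [92.6 80.5]
[-76.7  -1.1]
```

move_arm --steps "0 0 0.003 0 255; 0 0 0.006 0 255; 0 0 0.009 0 255; 0 0 0.012 0 255; 0 0 0.013 0 255; 0 0 0.013 0 255"

```text
clock: 8.17
position: [0.5161, 0.173, 0.021]
ee_rot: [1.495, 0.995, -1.495]
force: [-0.5, -0.4, -0.8]
width: 0.102
```

```bash
python3 st.py
python3 - <<'E'
from h import *
import pickle
for n in ["wrist"]:
    d=cam(n); pickle.dump(d,open(f"{n}4.pkl","wb"))
    b=(290,120,620,340)
    c=d["img"][b[1]:b[3],b[0]:b[2]]; cv2.imwrite(f"pics/{n}4c.png",cv2.resize(c,None,fx=2.4,fy=2.4,interpolation=cv2.INTER_CUBIC))
E
```

```text
8.1667 [0.5161 0.173  0.021 ] F [-0.45 -0.4  -0.79] T [ 0.08  0.02 -0.02] w 9.41
j [-0.259  0.578 -0.224  1.957  0.208  0.629 -2.584] yaw -112.73 xaxis [-2.e-04 -3.e-04 -1.e+00] zz [-0.0001  0.0004]
```

View pics/wrist4c.png

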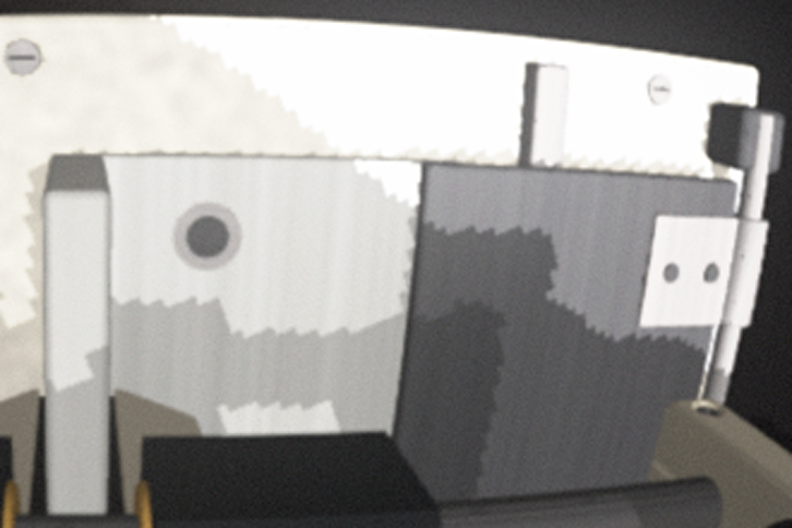

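Wrist view: the blade is under the lip (crop u≈420), the cover is still level, and the strip's end lines up with the cover's end (v≈160). Force reads about 1 N.

move_arm --steps "0 0 0.003 0 255; 0 0 0.006 0 255; 0 0 0.009 0 255; 0 0 0.012 0 255; 0 0 0.013 0 255; 0.001 0 0.013 0 255; 0.002 0 0.013 0 255; 0.002 0 0.013 0 255"

```text
clock: 8.88
position: [0.5112, 0.1616, 0.0188]
ee_rot: [1.495, 0.995, -1.495]
force: [0.1, 0.2, -1.1]
width: 0.107
```

```bash
python3 st.py
```

```text
8.8833 [0.5112 0.1616 0.0188] F [ 0.11  0.25 -1.11] T [ 0.13  0.07 -0.  ] w 9.85
j [-0.242  0.572 -0.224  1.979  0.211  0.613 -2.571] yaw -112.7 xaxis [-1.e-04  0.e+00 -1.e+00] zz [-0.0001  0.    ]
```

move_arm --steps "0 0 0.001 0 255; 0 0 0.002 0 255; 0 0 0.003 0 255; 0 0 0.003 0 255; 0 0 0.003 0 255"

```text
clock: 9.3
position: [0.5102, 0.1592, 0.0191]
ee_rot: [1.495, 0.995, -1.494]
force: [0.5, 2.5, -2.1]
width: 0.104
```

```bash
python3 st.py
```

```text
9.3 [0.5102 0.1592 0.0191] F [ 0.53  2.5  -2.09] T [ 0.64 -0.05 -0.04] w 9.54
j [-0.238  0.569 -0.225  1.983  0.211  0.611 -2.568] yaw -112.68 xaxis [ 5.e-04  6.e-04 -1.e+00] zz [ 0.0002 -0.0008]
```

move_arm --steps "0 0 0.001 0 255; 0 0 0.001 0 255; 0 0 0.001 0 255"

```text
clock: 9.55
position: [0.5102, 0.1592, 0.0193]
ee_rot: [1.496, 0.996, -1.493]
force: [1.3, 6.1, -1.2]
width: 0.108
```

```bash
python3 st.py
```

```text
9.55 [0.5102 0.1592 0.0193] F [ 1.34  6.14 -1.2 ] T [ 1.37 -0.22  0.02] w 9.91
j [-0.236  0.569 -0.226  1.984  0.21   0.609 -2.567] yaw -112.66 xaxis [ 0.0013  0.0017 -1.    ] zz [ 0.0005 -0.0021]
```

The position stays put while the force rises from 2.5 to 6 N, so the edge is home against the rib. I ease the forward push and press down.

move_arm --steps "0.0005 0 -0.001 0 255; 0.001 0 -0.001 0 255; 0.0015 0 -0.001 0 255; 0.0015 0 -0.001 0 255; 0.0015 0 -0.001 0 255"

```text
clock: 9.97
position: [0.5105, 0.1591, 0.0177]
ee_rot: [1.496, 0.995, -1.494]
force: [1.5, 3.8, -0.8]
width: 0.106
```

```bash
python3 st.py
```

```text
9.9667 [0.5105 0.1591 0.0177] F [ 1.46  3.81 -0.85] T [ 0.99 -0.35  0.07] w 9.74
j [-0.238  0.572 -0.224  1.984  0.212  0.607 -2.569] yaw -112.69 xaxis [ 8.e-04  5.e-04 -1.e+00] zz [ 0.0005 -0.0008]
```

move_arm --steps "0.0005 0 0 0 255; 0.001 0 0 0 255; 0.001 0 0 0 255; 0.001 0 0 0 255"

```text
clock: 10.3
position: [0.5105, 0.1591, 0.0167]
ee_rot: [1.496, 0.995, -1.494]
force: [3.3, 4.7, 0.3]
width: 0.109
```

```bash
python3 st.py
```

```text
10.3 [0.5105 0.1591 0.0167] F [3.26 4.73 0.28] T [ 1.05 -0.4   0.06] w 10.0
j [-0.239  0.573 -0.223  1.984  0.212  0.605 -2.57 ] yaw -112.69 xaxis [ 9.e-04  6.e-04 -1.e+00] zz [ 0.0006 -0.0008]
```

move_arm --steps "0.0005 0 -0.0003 0 255; 0.001 0 -0.0006 0 255; 0.001 0 -0.0006 0 255; 0.001 0 -0.0006 0 255"

```text
clock: 10.63
position: [0.5105, 0.1591, 0.0163]
ee_rot: [1.495, 0.994, -1.495]
force: [-0.5, 1.8, 12.5]
width: 0.107
```

```bash
python3 st.py
python3 - <<'E'
from h import *
import pickle
for n in ["wrist","scene"]:
    d=cam(n); pickle.dump(d,open(f"{n}5.pkl","wb"))
    b=(180,250,320,370) if n=="scene" else (290,120,620,340)
    k=5 if n=="scene" else 2.4
    c=d["img"][b[1]:b[3],b[0]:b[2]]; cv2.imwrite(f"pics/{n}5c.png",cv2.resize(c,None,fx=k,fy=k,interpolation=cv2.INTER_CUBIC))
E
```

```text
10.6333 [0.5105 0.1591 0.0163] F [-0.5   1.78 12.46] T [0.53 0.37 0.05] w 9.82
j [-0.24   0.574 -0.222  1.984  0.213  0.605 -2.571] yaw -112.72 xaxis [ 5.e-04 -3.e-04 -1.e+00] zz [0.0006 0.0001]
```

View pics/wrist5c.png

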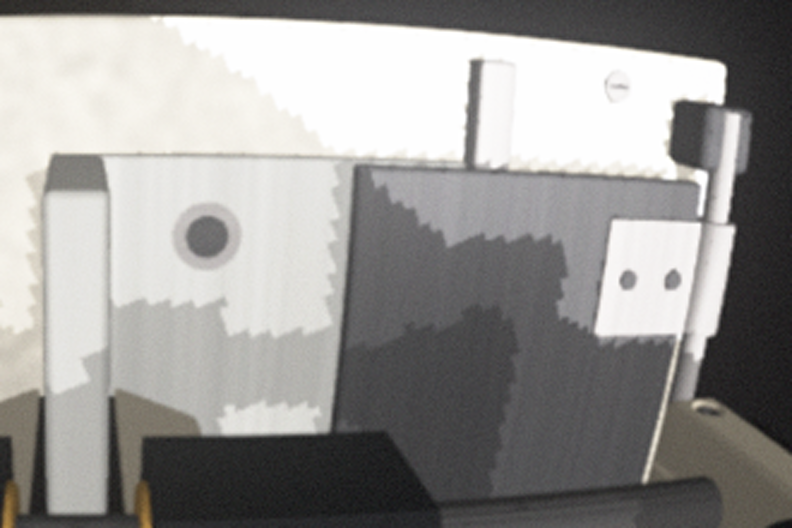

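View pics/scene5c.png

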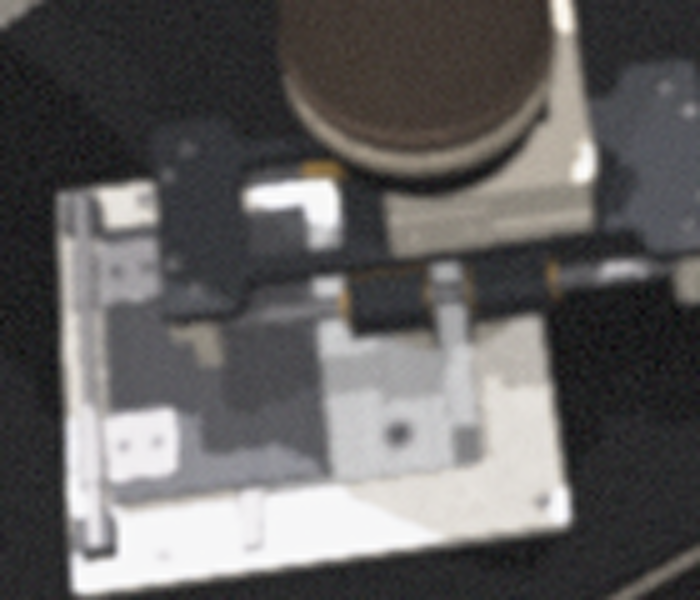

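Run:
```python
from h import *
import pickle
def P(d,u,v,fish=True):
    f=f_of(d)
    x=(u-d["cx"])/f;y=(v-d["cy"])/f
    z=float(np.median(d["z_map"][int(v)-1:int(v)+2,int(u)-1:int(u)+2]))
    if fish:
        r=np.hypot(x,y); k=np.tan(r)/r; x*=k;y*=k
    c=np.array([x*z,-y*z,-z,1]); return (np.array(d["extrinsics"])@c)[:3]*1000
o=np.array([492.5,113.0]); a=np.radians(-112.65); X=np.array([np.cos(a),np.sin(a)]); Y=np.array([-X[1],X[0]])
def show(d,pts,x0,y0,k,fish):
    for n,(u,v) in pts.items():
        p=P(d,x0+u/k,y0+v/k,fish); print("  ",n,((p[:2]-o)@X).round(1),((p[:2]-o)@Y).round(1),"z",p[2].round(2))
w=pickle.load(open("wrist5.pkl","rb"))
print("wrist5");show(w,dict(deck1=(60,60),deck2=(250,100),deck3=(400,120),deck4=(560,80),bl1=(135,180),bl2=(280,190),bl3=(320,350),bl4=(150,350),bl5=(325,180),flt=(75,230),flt2=(75,400),cov1=(370,200),cov2=(450,200),cov3=(560,200),cov4=(360,400),cov5=(450,400),cov6=(600,400)),290,120,2.4,True)
s=pickle.load(open("scene5.pkl","rb"));s0=pickle.load(open("scene0.pkl","rb"))
print("scene5");show(s,dict(deck=(400,520),deck2=(520,400),bl=(350,440),bl2=(430,370),bl3=(335,400),cov1=(310,450),cov2=(260,440),cov3=(200,470)),180,250,5,False)
print("scene0");show(s0,dict(deck=(400,520),deck2=(520,400),cov1=(310,450),cov2=(260,440),cov3=(200,470)),180,250,5,False)
w2=pickle.load(open("wrist2.pkl","rb"))
print("wrist2");show(w2,dict(deck=(300,90),bl1=(150,190),bl2=(400,190),bl3=(400,330),bl4=(150,350),flt=(75,230),flt2=(75,400),cov=(530,200)),290,120,2.4,True)
```

```text
wrist5
   deck1 -51.9 72.3 z 11.62
   deck2 -17.1 65.4 z 11.71
   deck3 12.7 62.7 z 11.45
   deck4 48.0 72.8 z 11.3
   bl1 -38.5 51.0 z 16.24
   bl2 -11.5 49.3 z 15.41
   bl3 -1.3 17.8 z 15.54
   bl4 -34.9 18.2 z 15.9
   bl5 -2.9 51.3 z 15.28
   flt -49.2 49.8 z 49.9
   flt2 -49.2 22.9 z 49.26
   cov1 2.7 49.7 z 25.37
   cov2 18.4 50.1 z 25.41
   cov3 42.0 50.9 z 25.56
   cov4 4.5 11.6 z 25.97
   cov5 23.8 10.7 z 25.38
   cov6 60.0 9.2 z 25.52
scene5
   deck -22.0 72.0 z 12.81
   deck2 -70.2 32.4 z 12.53
   bl -7.3 40.8 z 17.09
   bl2 -38.8 18.1 z 17.98
   bl3 -3.3 24.4 z 16.98
   cov1 6.9 46.3 z 25.94
   cov2 24.1 40.4 z 27.16
   cov3 46.1 48.4 z 26.64
scene0
   deck -22.0 72.5 z 14.03
   deck2 -70.2 32.7 z 13.13
   cov1 6.9 46.2 z 25.58
   cov2 24.2 40.0 z 26.26
   cov3 46.0 48.6 z 27.12
wrist2
   deck -52.9 64.4 z 12.08
   bl1 -96.1 50.2 z 76.27
   bl2 -48.5 51.2 z 76.24
   bl3 -45.3 23.2 z 76.1
   bl4 -95.2 19.4 z 76.49
   flt -109.6 50.9 z 110.36
   flt2 -109.5 24.3 z 110.38
   cov 8.9 40.6 z 25.72
```

```bash
cat > fit.py <<'E'
from h import *
import pickle,sys
o=np.array([.4925,.1130]); a=np.radians(-112.65); X=np.array([np.cos(a),np.sin(a)]); Y=np.array([-X[1],X[0]])
def cl(d):
    f=f_of(d); v,u=np.mgrid[0:480,0:640]; x=(u-d["cx"])/f;y=(v-d["cy"])/f; r=np.hypot(x,y)+1e-9; k=np.tan(np.minimum(r,1.4))/r; z=d["z_map"]
    P=np.stack([x*k*z,-y*k*z,-z],-1); E=np.array(d["extrinsics"]); P=P@E[:3,:3].T+E[:3,3]
    D=P[...,:2]-o; return np.stack([D@X,D@Y,P[...,2]],-1).reshape(-1,3)
def fit(Q,n):
    A=np.c_[Q[:,:2],np.ones(len(Q))]; m=np.ones(len(Q),bool)
    for _ in range(4):
        c=np.linalg.lstsq(A[m],Q[m,2],rcond=None)[0]; r=Q[:,2]-A@c; m=abs(r)<2.5*r[m].std()
    print(n,len(Q),"slope x,y",c[:2].round(4),"z mean mm",(Q[m,2].mean()*1000).round(2))
def sel(C,x,y,z): return C[(C[:,0]>x[0])&(C[:,0]<x[1])&(C[:,1]>y[0])&(C[:,1]<y[1])&(C[:,2]>z[0])&(C[:,2]<z[1])]
if __name__=="__main__":
    C=cl(pickle.load(open(sys.argv[1],"rb")))
    fit(sel(C,(-78,60),(62,78),(.005,.016)),"deck")
    fit(sel(C,(-41,-5),(15,53),(.010,.020)),"blade")
    fit(sel(C,(-53,-45),(15,53),(.045,.054)),"flange top")
    fit(sel(C,(4,50),(10,52),(.020,.032)),"cover")
E
python3 fit.py wrist5.pkl; python3 fit.py wrist4.pkl; python3 st.py
```

```text
deck 0 slope x,y [0. 0.] z mean mm nan
blade 0 slope x,y [0. 0.] z mean mm nan
flange top 0 slope x,y [0. 0.] z mean mm nan
cover 0 slope x,y [0. 0.] z mean mm nan
deck 0 slope x,y [0. 0.] z mean mm nan
blade 0 slope x,y [0. 0.] z mean mm nan
flange top 0 slope x,y [0. 0.] z mean mm nan
cover 0 slope x,y [0. 0.] z mean mm nan
10.7333 [0.5105 0.1591 0.0163] F [-1.43  1.69 12.24] T [0.51 0.38 0.03] w 9.85
j [-0.24   0.574 -0.222  1.984  0.213  0.605 -2.571] yaw -112.72 xaxis [ 6.e-04 -3.e-04 -1.e+00] zz [0.0007 0.    ]
  ret = _var(a, axis=axis, dtype=dtype, out=out, ddof=ddof,
  arrmean = um.true_divide(arrmean, div, out=arrmean,
  ret = ret.dtype.type(ret / rcount)
fit.py:12: RuntimeWarning: Mean of empty slice.
  print(n,len(Q),"slope x,y",c[:2].round(4),"z mean mm",(Q[m,2].mean()*1000).round(2))
  ret = ret.dtype.type(ret / rcount)
  ret = _var(a, axis=axis, dtype=dtype, out=out, ddof=ddof,
  arrmean = um.true_divide(arrmean, div, out=arrmean,
  ret = ret.dtype.type(ret / rcount)
fit.py:12: RuntimeWarning: Mean of empty slice.
  print(n,len(Q),"slope x,y",c[:2].round(4),"z mean mm",(Q[m,2].mean()*1000).round(2))
  ret = ret.dtype.type(ret / rcount)
```

Run:
```python
from fit import *
C=cl(pickle.load(open("wrist5.pkl","rb"))).reshape(480,640,3)
print(C[160,350],C.dtype, X,Y,o)
```

```text
[-0.03666371  0.06571744  0.01115802] float64 [-0.38510083 -0.9228745 ] [ 0.9228745  -0.38510083] [0.4925 0.113 ]
```

```bash
sed -i 's/def sel(C,x,y,z): return/def sel(C,x,y,z):\n    x=np.array(x)*1e-3; y=np.array(y)*1e-3\n    return/' fit.py; for i in 3 4 5; do echo $i; python3 fit.py wrist$i.pkl; done
```

```text
3
deck 8306 slope x,y [-0.0003  0.0042] z mean mm 11.72
blade 998 slope x,y [-0.0008 -0.0009] z mean mm 19.73
flange top 0 slope x,y [0. 0.] z mean mm nan
cover 6157 slope x,y [-0.0004 -0.0005] z mean mm 25.72
4
deck 8748 slope x,y [-0.0005  0.0013] z mean mm 11.74
blade 1713 slope x,y [-0.0012 -0.0021] z mean mm 19.67
flange top 0 slope x,y [0. 0.] z mean mm nan
cover 6749 slope x,y [-0.0008 -0.0017] z mean mm 25.73
5
deck 9668 slope x,y [-0.0004 -0.0018] z mean mm 11.74
blade 6393 slope x,y [-0.0004  0.0001] z mean mm 15.75
flange top 2228 slope x,y [-0.0016 -0.0005] z mean mm 49.74
cover 7766 slope x,y [-0.0006 -0.0007] z mean mm 25.74
  ret = _var(a, axis=axis, dtype=dtype, out=out, ddof=ddof,
  arrmean = um.true_divide(arrmean, div, out=arrmean,
  ret = ret.dtype.type(ret / rcount)
fit.py:12: RuntimeWarning: Mean of empty slice.
  print(n,len(Q),"slope x,y",c[:2].round(4),"z mean mm",(Q[m,2].mean()*1000).round(2))
  ret = ret.dtype.type(ret / rcount)
  ret = _var(a, axis=axis, dtype=dtype, out=out, ddof=ddof,
  arrmean = um.true_divide(arrmean, div, out=arrmean,
  ret = ret.dtype.type(ret / rcount)
fit.py:12: RuntimeWarning: Mean of empty slice.
  print(n,len(Q),"slope x,y",c[:2].round(4),"z mean mm",(Q[m,2].mean()*1000).round(2))
  ret = ret.dtype.type(ret / rcount)
```

move_arm --steps "-0.0002 0 0 0 255; -0.0002 0 0 0 255; -0.0002 0 0 0 255; -0.0002 0 0 0 255; -0.0002 0 0 0 255; -0.0002 0 0 0 255"

```text
clock: 11.23
position: [0.5105, 0.1591, 0.0163]
ee_rot: [1.495, 0.994, -1.495]
force: [-0.0, 2.2, 8.0]
width: 0.109
```

```bash
python3 st.py; python3 - <<'E' 2>/dev/null
from fit import *
w=cam("wrist"); pickle.dump(w,open("wrist6.pkl","wb"))
C=cl(w)
Q=sel(C,(-60,-38),(15,53),(.045,.054)); print("flange mid x mm",(Q[:,0].min()*1e3).round(1),(Q[:,0].max()*1e3).round(1),"y max",(C[(abs(C[:,0]+.049)<.004)&(C[:,2]>.047)&(C[:,2]<.052)][:,1].max()*1e3).round(1))
Q=sel(C,(5,50),(10,70),(.022,.03)); print("cover y max",(np.percentile(Q[:,1],99.8)*1e3).round(1),"x min",(sel(C,(-20,50),(20,50),(.023,.03))[:,0].min()*1e3).round(1))
E
python3 fit.py wrist6.pkl 2>/dev/null
```

```text
11.2333 [0.5105 0.1591 0.0163] F [-0.04  2.19  7.98] T [0.57 0.2  0.1 ] w 10.05
j [-0.24   0.574 -0.222  1.984  0.213  0.605 -2.571] yaw -112.72 xaxis [ 5.e-04 -3.e-04 -1.e+00] zz [0.0006 0.0001]
flange mid x mm -54.1 -44.2 y max 55.7
cover y max 56.0 x min -0.6
deck 9660 slope x,y [-0.0007  0.001 ] z mean mm 11.74
blade 6395 slope x,y [-0.0019  0.0015] z mean mm 15.76
flange top 2233 slope x,y [-0.0047  0.0011] z mean mm 49.74
cover 7762 slope x,y [-0.0007 -0.0005] z mean mm 25.73
```

```bash
python3 -c "
from cell import arm
print(arm.sign_off())"
```

```text
the job is handed in; nothing more can be done
None
```

The job is handed in at about 11.3 s of the 38 s allowed. The strip is still held by its flange, with its edge home against the stop rib and pressed flat on the deck.

I gripped the flange across its thickness, turned the strip about 94° and carried it over the deck. I slid the blade under the lip about 4 mm above the deck and stopped when it met the rib: the position stayed put while the force rose to 6 N. I then eased the forward push and pressed down.

| Check | Last reading |
|---|---|
| Free edge | x about +25.9 mm (rib face at +26) |
| Strip end against cover end | y 55.7 mm against 56.0 mm |
| Squareness | tool yaw -112.72°, deck axis estimated at -112.65° |
| Flatness | blade top 4.0 mm and flange top 38.0 mm above the deck, slopes under 0.005 |
| Cover | level at 25.7 mm, the same as before the insertion |
| Downward push | 8 N measured, about 9.5 N on the deck with the strip's weight |
| Grip | 10 mm opening, 45 N set |

**What disagreed:**
- The strip rose about 2.3 mm in the fingers when gripped. The hover was therefore higher than planned, about 4 mm instead of 2 mm, which left about 2 mm under the lip. The depth readings show the cover stayed level.
- Single-pixel height readings first hinted at a slight tilt of the blade, but the plane fit over the whole blade did not confirm it.

I kept clear of the bottle, tin and fittings box and saw no contact, but I took no closing picture of them.

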